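# Slide a leaf-spring shim over the counter edge, pick it up and bin it

### The arm

A 6-joint arm with a two-finger parallel gripper is mounted at the origin on the work surface. World frame = base frame: x ahead of the robot, y to its left, z up, the work surface at z = 0. Lengths are in m, angles in degrees, forces in N, time in s.
With the tool pointing down it reaches from about 0.375 to 0.75 m from the base axis. Payload 9 kg.
Tool frame: the origin (TCP) lies where the fingers leave the gripper's body, on its centre line; the fingertips stand 73 mm ahead of it and the grasp point (between the pads) lies 54 mm ahead of it (robot.tip_reach is the distance from the TCP to the fingertips, in m); z points along the fingers, y is the line along which they close (so a half turn about z gives the same grasp; the last joint's range is limited). The gripper opens to 85 mm and grips with 20 to 120 N. Pads are 22 mm wide; open, the fingers measure 114 mm over their backs; the gripper's body (76 mm by 85 mm) begins 54 mm behind the grasp point. The pads swing forward as they close: fully open they stand 13 mm farther back than shut.
Start: joints at [61.094, 5.964, 5.575, 89.605, 0, 77.527], TCP at [0.17, 0.576, 0.304] pointing down, gripper open.
Joint ranges: [-171.21, 171.21], [-48.23, 106.86], [-62.78, 66.21], [-105.2, 120.99], [-86.42, 89.51], [-180, 180]. Speed limits (degrees/s): [127.2, 127.2, 147.25, 180, 180, 180].

### API

Orientations are given as [roll, pitch, yaw] about the fixed x, y, z axes, in that order (R = Rz(yaw) Ry(pitch) Rx(roll)).
In Python, from plant import robot gives the robot as it stands. Calls block until the motion is done:
- robot.move_pose(position, orientation): joint-space move of the TCP to a pose.
- robot.line_to(position, vel=0.15, rotation=None, guard=None): straight line of the TCP; rotation=None keeps the orientation; vel is the mean speed in m/s. With guard (N) it stops when the force on the tool has changed by that much, and returns True; else False.
- robot.goto_joints(angles): joint-space move.
- robot.set_gripper(opening): finger opening in m; the grip force is fixed at half the most; returns when the fingers have stopped.
- robot.pause(seconds).
- robot.ik(position, orientation): joint angles nearest the present ones, or None.
- robot.observe(): the state.
- robot.grab_frame(name): name is "side" or "top"; returns the picture (480x640x3 uint8, blue, green, red); there is no depth.
- robot.get_calibration(name): a dict with "vertical_fov" (degrees; the focal length in pixels is half the picture's height over the tangent of half this angle, whatever the lens; pixels are square), "cx", "cy" (the principal point, pixels), "rvec" (rotation vector, rad) and "tvec" (3), from world to camera coordinates, as OpenCV has them. Camera axes: x right, y down, z forward; pixel columns grow to the right and rows downward; lengths in m; the calibration is good to about 2 mm. A picture is of the moment at which its call begins. get_calibration takes no time and is no camera call.
A pose or a line that the arm cannot do raises robot.IKError and nothing moves.
- robot.job_done(): hands the job in; it is judged then, once.
The state is a dict: "time": time; "q": joint angles; "qvel": joint speeds; "joint_torque": joint torques, N m; "tool_pos": TCP position; "tcp_rot": TCP orientation; "ft_force": force on the tool from outside, world axes, zero at the start; "torque": the same for the moment, N m; "gripper_width": finger opening in m; "gripper_force": force on a finger pad.
Only numpy, scipy, OpenCV 4.12 (cv2) and the standard library are available. Lean on these libraries where they do the work, as an engineer would, in place of code of your own. Each camera call takes 0.05 s, during which the arm holds its last target. There are 200 camera calls.

### The job

The flat steel spring shim lying on the teak counter is too thin to pick up cleanly where it lies: slide it to the counter's front edge until one end hangs over, then take it by that end and lift it well clear of the counter. Drop it into the parts bin that leans open under the front edge and push that bin fully shut. Leave the freewheel remover and the valve adapter that stand beside the shim where they are.

Things in the scene. Friction and masses are not known exactly. Their poses are not given: they have to be found in the camera images.
- counter: Fixed raised teak counter on the table, moved and slightly turned each time. Origin: middle of its front edge (nearest the robot), at table height; x into the counter away from the robot, y along the edge, z up. The slab fills x 0 to 280, y -420 to 420, z 140 to 170 mm (top 170 mm above the table); a 30 mm high ledge runs along the back. Three bins hang below the edge.
- shim_mid (a point): Centre of the loose flat steel spring shim, a plate 110 x 45 x 2 mm, about 0.08 kg, with a 12 mm hole in the middle, lying flat on the counter. x along its 110 mm length (within 0.3 rad of the counter's x), y along its 45 mm width, z up. It slides along under fingertips pressed on it with some 5 to 15 N, and may lag a little.
- shim_end_a (a point): Middle of the shim's end at x = -55 mm from shim_mid; at the start the end nearer the front edge. Axes as shim_mid.
- shim_end_b (a point): Middle of the shim's other end, x = +55 mm from shim_mid. Axes as shim_mid.
- shim_bin (a joint): Tilt of the one steel parts bin that leans open, in rad: 0 fully shut (end stop), 0.85 fully open; starts 0.7 to 0.85. It stays where it is left; about 3 to 8 N on the lip shuts it. The two other bins of the row look alike, are shut and are fixed.
- shim_bin_hinge (a point): Hinge of the open bin, foot of its front panel: 20 mm above the table, 22 mm in front of the counter's edge, at one of three places 170 mm apart. Axes turn with the bin: x into it (the counter's x when shut), y along the hinge, z up the front panel. Open-topped, 155 mm wide (y), 105 mm deep (x), 3 mm sheet; front panel 115 mm high, back 50 mm. It opens by tipping towards the robot.
- shim_bin_lip (a point): Middle of the front edge of the open bin's pull lip, a 4 mm thick, 100 mm wide flange standing 25 mm out from the top of the front panel, at x -25, z 113 mm from the hinge point, same axes. When shut it is 47 mm in front of the counter's edge, 133 mm above the table. While the bin is open its mouth lies between the top of the front panel and the counter's edge.
- remover: Bystander: splined steel freewheel remover, 25 mm across, 34 mm high, standing beside the shim (about 70 to 85 mm to the side of its centre). Origin under its centre.
- valve_adapter: Bystander: small brass valve adapter, 16 mm across, 30 mm high, standing on the other side of the shim. Origin under its centre.

How it is judged (in metres and radians):
On the way, in this order (a step that is already met when the one before it is completed fails the run):
1. the shim lies flat on the counter with one end at least 8 mm past the front edge (x of any of shim_end_a, shim_end_b in the frame of counter below -0.008 m and x of shim_mid in the frame of counter above -0.005 m and angle between shim_mid's own z axis and vertical below 0.1 rad and z of shim_mid in the frame of counter between 0.165 and 0.178 m), for 0.2 s.
2. the shim is lifted at least 30 mm above the counter top (z of shim_mid in the frame of counter above 0.2 m), for 0.2 s.
At the end, for the whole second after the job is handed in: The shim's centre is inside the bin that leaned open (between its walls and below its rim) and that bin is shut, its tilt below 0.05 rad. Let go of everything (x of shim_mid in the frame of shim_bin_hinge between 0 and 0.106 m and y of shim_mid in the frame of shim_bin_hinge between -0.077 and 0.077 m and z of shim_mid in the frame of shim_bin_hinge between 0 and 0.115 m and value of joint shim_bin below 0.05 rad); the robot touches nothing.
It fails at once if the freewheel remover or the valve adapter is moved more than 25 mm (distance of any of remover, valve_adapter from where it was at the start of the episode above 0.025 m).
It also fails if it takes over 69 s, if anything falls off the work surface, if the arm or the gripper's body presses on something with over 40 N, if the wrist force passes 120 N, or if a joint passes its speed limit or range.

## Working session

There is one attempt and no reset: what is moved stays moved. The work goes in short steps, each a Python script; the robot and the scene stay as the last script left them, time stands still between calls to the robot, and variables do not carry over. Pictures are saved under pics/ and viewed, at most 10 in all, crops included, and the job is handed in when it is done.

```bash
ls; mkdir -p pics; python3 - <<'E'
from plant import robot
import cv2
for n in("top","side"):
    cv2.imwrite(f"pics/{n}0.png",robot.grab_frame(n)); c=robot.get_calibration(n); print(n,c)
o=robot.observe();print(o["tool_pos"],o["tcp_rot"],o["time"])
E
```

```text
pics
top {'vertical_fov': 44.51293826795718, 'cx': 315.7197346955267, 'cy': 232.75837578367756, 'rvec': array([ 2.1774394 , -2.17857828,  0.09083557]), 'tvec': array([0.0175322 , 0.60979365, 1.04891814])}
side {'vertical_fov': 45.74174727670328, 'cx': 318.89112043688743, 'cy': 252.86089460913382, 'rvec': array([ 2.3794859 , -0.3320127 ,  0.11935322]), 'tvec': array([-0.59668327,  0.21356594,  0.70922281])}
[0.16961299 0.57531741 0.30323743] [-1.79937641e+02 -1.40401429e-02  1.63568097e+02] 0.1
```

View pics/top0.png

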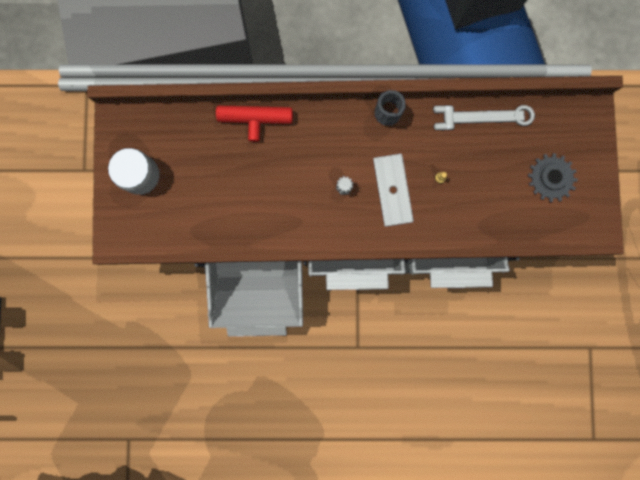

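View pics/side0.png

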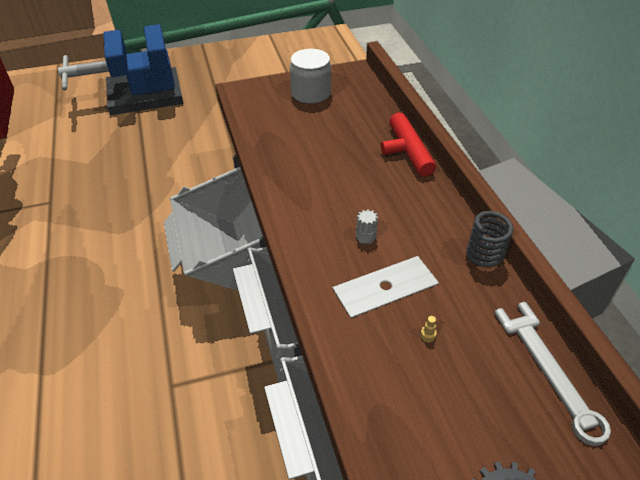

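The top view shows the shim with corners near (374,157), (403,153), (413,222) and (385,226). The remover is at (345,186) and the adapter at (441,177). The front edge runs from (93,262) to (623,253), and the open bin is the left one, with its lip at about (257,332).

```bash
cat > h.py <<'E'
from plant import robot
import cv2, numpy as np
def cast(n,px,z):
    c=robot.get_calibration(n); f=240/np.tan(np.radians(c["vertical_fov"]/2))
    R=cv2.Rodrigues(c["rvec"])[0]; C=-R.T@c["tvec"]; out=[]
    for u,v in np.atleast_2d(px).astype(float):
        d=R.T@np.array([(u-c["cx"])/f,(v-c["cy"])/f,1]); out.append(C+d*(z-C[2])/d[2])
    return np.array(out)
def shim(n,img,seed):
    """corners of the bright plate around the pixel seed"""
    h=cv2.cvtColor(img,cv2.COLOR_BGR2HSV); m=cv2.inRange(h,(0,0,140),(180,60,255))
    k,l,s,_=cv2.connectedComponentsWithStats(m)
    b=(l==l[seed[1],seed[0]]).astype(np.uint8)
    c=max(cv2.findContours(b,0,2)[0],key=cv2.contourArea)
    P=cast(n,c[:,0],.172)[:,:2]
    (cx,cy),wh,a=cv2.minAreaRect((P*1000).astype(np.float32))
    bx=cv2.boxPoints(((cx,cy),wh,a)); e=sorted([(bx[i]+bx[(i+1)%4])/2 for i in range(4)],key=lambda p:np.hypot(*(p-[cx,cy])))[2:]
    e=sorted(e,key=lambda p:p[0]); return np.array([cx,cy]),wh,e
E
python3 - <<'E'
from h import *
im=cv2.imread("pics/top0.png"); si=cv2.imread("pics/side0.png")
print("shim top",shim("top",im,(384,180)),"\nside",shim("side",si,(365,290)))
# front edge: per column, last brown dark row
h=cv2.cvtColor(im,cv2.COLOR_BGR2HSV)
cols=[u for u in list(range(110,195,5))+list(range(520,610,5))]
P=[]
for u in cols:
    g=cv2.GaussianBlur(im[:,:,2],(3,3),0)[235:285,u].astype(int); r=235+np.argmax(np.diff(g))+.5; P.append((u,r))
print(P)
P=np.array(P); W=cast("top",P,.17)[:,:2]
print(np.polyfit(W[:,1],W[:,0],1), np.abs(np.polyval(np.polyfit(W[:,1],W[:,0],1),W[:,1])-W[:,0]).max())
print("corners",cast("top",[(93,262),(623,253)],.17))
print("edge side",cast("side",[(219,85),(340,476)],.17))
print("rem",cast("top",(345,186),.2),cast("side",(367,215),.204),"ad",cast("top",(441,177),.2))
print("lip",cast("top",[(228,335),(286,334)],.09),"bin top",cast("top",[(210,327),(302,325)],.1))
print("shut lips",cast("top",[(328,289),(388,288),(431,287),(491,285)],.133))
E
```

```text
shim top (array([ 666.90014648, -105.78952026]), (112.04900360107422, 47.282474517822266), [array([ 611.59625 , -114.746475], dtype=float32), array([722.20404 , -96.832565], dtype=float32)]) 
side (array([ 668.42877197, -105.37077332]), (110.97916412353516, 45.54584884643555), [array([ 613.6333 , -114.12011], dtype=float32), array([723.22424, -96.62144], dtype=float32)])
[(110, np.float64(264.5)), (115, np.float64(264.5)), (120, np.float64(264.5)), (125, np.float64(264.5)), (130, np.float64(263.5)), (135, np.float64(263.5)), (140, np.float64(263.5)), (145, np.float64(263.5)), (150, np.float64(263.5)), (155, np.float64(263.5)), (160, np.float64(272.5)), (165, np.float64(273.5)), (170, np.float64(274.5)), (175, np.float64(273.5)), (180, np.float64(273.5)), (185, np.float64(273.5)), (190, np.float64(273.5)), (520, np.float64(267.5)), (525, np.float64(267.5)), (530, np.float64(266.5)), (535, np.float64(267.5)), (540, np.float64(267.5)), (545, np.float64(266.5)), (550, np.float64(266.5)), (555, np.float64(266.5)), (560, np.float64(266.5)), (565, np.float64(266.5)), (570, np.float64(265.5)
[... 159 characters left out ...]
(605, np.float64(265.5))]
[-0.00194201  0.54306666] 0.010863496282514928
corners [[ 0.55147773  0.36886179  0.17      ]
 [ 0.56525735 -0.46843238  0.17      ]]
edge side [[ 0.55546702  0.3619242   0.17      ]
 [ 0.55736562 -0.29390997  0.17      ]]
rem [[ 0.6675416  -0.02818101  0.2       ]] [[ 0.67255788 -0.02506552  0.204     ]] ad [[ 0.68150883 -0.17667857  0.2       ]]
lip [[0.4302798  0.16615855 0.09      ]
 [0.43191805 0.06770126 0.09      ]] bin top [[0.44449174 0.19512289 0.1       ]
 [0.44775853 0.04031985 0.1       ]]
shut lips [[ 0.50842775 -0.00291073  0.133     ]
 [ 0.51000903 -0.10104785  0.133     ]
 [ 0.51160387 -0.1713943   0.133     ]
 [ 0.51481491 -0.26959667  0.133     ]]
```

```bash
cat >> h.py <<'E'
from scipy.spatial.transform import Rotation as Ro
YAW=0.0165; O=np.array([.557,-.050])
ex=np.array([np.cos(YAW),np.sin(YAW)]); ey=np.array([-ex[1],ex[0]])
def tool(z,y):
    z=np.array(z,float); z/=np.linalg.norm(z); y=np.array(y,float); y-=z*(y@z); y/=np.linalg.norm(y)
    return Ro.from_matrix(np.c_[np.cross(y,z),y,z]).as_euler("xyz",degrees=True)
def at(p,rot,reach):  # TCP such that the point `reach` ahead is at p
    return np.array(p)-reach*Ro.from_euler("xyz",rot,degrees=True).as_matrix()[:,2]
E
python3 - <<'E'
from h import *
a=np.arctan2(17.9,110.6)
for s in(1,-1):
    r=tool([0,0,-1],[-s*np.sin(a),s*np.cos(a),0]); print(s,r,robot.ik(at([.69,-.10,.2],r,.073),r),robot.ik(at([.6,-.10,.172],r,.073),r))
for d in(0,15,30,45):
  for s in(1,-1):
    t=np.radians(d); z=[np.cos(t)*np.cos(a),np.cos(t)*np.sin(a),-np.sin(t)]; r=tool(z,[0,0,s])
    print(d,s,r,[robot.ik(at([x,-.12,h],r,.054),r) for x,h in((.54,.172),(.49,.172),(.54,.26))])
for s in(1,-1):
    r=tool([0,0,-1],[s,0,0]);print("drop",r,robot.ik(at([.515,.12,.155],r,.054),r))
    r=tool([0,0,-1],[0,s,0]);print("push",r,robot.ik(at([.40,.12,.07],r,.073),r))
E
```

```text
1 [ 180.            0.         -170.80670956] [-1.89590012e+01  2.34048876e+01  2.24933293e+01  8.90884417e+01
  2.54444375e-14 -2.81522917e+01] [-2.17641226e+01  7.18900310e+00  7.67897248e-01  8.35788941e+01
  2.54444375e-14 -3.09574130e+01]
-1 [180.           0.           9.19329044] [-18.95900123  23.40488763  22.49332932  89.08844169   0.
 151.84770833] [-21.76412259   7.1890031    0.76789725  83.57889415   0.
 149.04258696]
0 1 [90.          0.         99.19329044] [None, None, None]
0 -1 [-90.           0.         -80.80670956] [None, None, None]
15 1 [105.           0.          99.19329044] [None, None, None]
15 -1 [-105.            0.          -80.80670956] [None, None, None]
30 1 [120.           0.          99.19329044] [None, None, None]
30 -1 [-1.20000000e+02  1.27222187e-14 -8.08067096e+01] [None, None, None]
45 1 [1.35000000e+02 1.27222187e-14 9.91932904e+01] [None, None, None]
45 -1 [-1.35000000e+02 -1.27222187e-14 -8.08067096e+01] [None, None, None]
drop [180.   0.  90.] [ -1.07042994  -6.32668069 -16.55213916  79.77454153   0.
  88.92957006]
push [180.   0. 180.] [ -1.38021924 -26.14542426 -39.88074878  76.26467548   0.
  -1.38021924]
drop [180.   0. -90.] [ -1.07042994  -6.32668069 -16.55213916  79.77454153   0.
 -91.07042994]
push [180.   0.   0.] [ -1.38021924 -26.14542426 -39.88074878  76.26467548   0.
 178.61978076]
```

```bash
python3 - <<'E'
from h import *
q0=np.array(robot.observe()["q"])
for el in(0,10,20,30,45,60,75):
  row=[]
  for az in range(-105,106,15):
    t,b=np.radians([el,az]); z=[np.cos(t)*np.cos(b),np.cos(t)*np.sin(b),-np.sin(t)]
    k=""
    for s in(1,-1):
      r=tool(z,[0,0,s]); 
      if robot.ik(at([.53,-.12,.172],r,.054),r) is not None:k+="+-"[s<0]
    row.append(k or ".")
  print(el,row)
r=tool([1,0,0],[0,0,1])
for x in(.5,.6,.7,.8,.9):print(x,[robot.ik(at([x,-.12,z],r,.054),r) is not None for z in(.17,.3,.4,.5,.7)])
E
```

```text
0 ['.', '.', '+-', '.', '.', '.', '.', '.', '.', '.', '.', '.', '.', '.', '.']
10 ['+-', '+-', '+-', '.', '.', '.', '.', '.', '.', '+-', '+-', '+-', '.', '.', '.']
20 ['+-', '+-', '+-', '.', '.', '.', '.', '.', '.', '+-', '+-', '+-', '+-', '.', '.']
30 ['+-', '+-', '+-', '+-', '.', '.', '.', '.', '.', '+-', '+-', '+-', '+-', '+-', '.']
45 ['+-', '+-', '+-', '+-', '.', '.', '.', '.', '.', '+-', '+-', '+-', '+-', '+-', '+-']
60 ['+-', '+-', '+-', '+-', '+-', '+-', '+-', '+-', '+-', '+-', '+-', '+-', '+-', '+-', '+-']
75 ['+-', '+-', '+-', '+-', '+-', '+-', '+-', '+-', '+-', '+-', '+-', '+-', '+-', '+-', '+-']
0.5 [False, False, False, False, False]
0.6 [False, False, False, False, False]
0.7 [False, False, False, False, True]
0.8 [True, True, True, True, True]
0.9 [True, True, True, True, True]
```

```bash
python3 - <<'E'
from h import *
for az in list(range(20,76,5))+list(range(-85,-44,5)):
  out=[]
  for el in range(-6,31,2):
    t,b=np.radians([el,az]); z=[np.cos(t)*np.cos(b),np.cos(t)*np.sin(b),-np.sin(t)]
    r=tool(z,[0,0,1]); q=[robot.ik(at([x,-.12,h],r,.054),r) for x,h in((.533,.173),(.533,.24))]
    if all(k is not None for k in q): out.append(el)
  print(az,out)
E
```

```text
20 []
25 [18, 20, 22, 24, 26, 28, 30]
30 [2, 4, 6, 8, 10, 12, 14, 16, 18, 20, 22, 24, 26, 28, 30]
35 [4, 6, 8, 10, 12, 14, 16, 18, 20, 22, 24, 26, 28, 30]
40 [4, 6, 8, 10, 12, 14, 16, 18, 20, 22, 24, 26, 28, 30]
45 [8, 10, 12, 14, 16, 18, 20, 22, 24, 26, 28, 30]
50 [10, 12, 14, 16, 18, 20, 22, 24, 26, 28, 30]
55 [12, 14, 16, 18, 20, 22, 24, 26, 28, 30]
60 [16, 18, 20, 22, 24, 26, 28, 30]
65 [18, 20, 22, 24, 26, 28, 30]
70 [22, 24, 26, 28, 30]
75 [26, 28, 30]
-85 [4, 6, 8, 10, 12, 14, 16, 18, 20, 22, 24, 26, 28, 30]
-80 [-4, -2, 0, 2, 4, 6, 8, 10, 12, 14, 16, 18, 20, 22, 24, 26, 28, 30]
-75 [-6, -4, -2, 0, 2, 4, 6, 8, 10, 12, 14, 16, 18, 20, 22, 24, 26, 28, 30]
-70 [-6, -4, 10, 12, 14, 16, 18, 20, 22, 24, 26, 28, 30]
-65 [22, 24, 26, 28, 30]
-60 [30]
-55 []
-50 []
-45 []
```

```bash
python3 - <<'E'
from h import *
a=np.arctan2(17.9,110.6); r=tool([0,0,-1],[-np.sin(a),np.cos(a),0])
p=np.array([.6675+.028,-.1055+.0045])
robot.set_gripper(0); 
robot.move_pose(at([*p,.21],r,.073),r)
f0=robot.observe()["ft_force"]
robot.line_to(at([*p,.183],r,.073),vel=.1)
print(robot.line_to(at([*p,.165],r,.073),vel=.01,guard=7))
o=robot.observe(); print(o["tool_pos"],o["ft_force"]-f0,o["time"])
t=o["tool_pos"].copy() if hasattr(o["tool_pos"],"copy") else np.array(o["tool_pos"])
t[2]-=.0007; robot.line_to(t,vel=.01); o=robot.observe(); print(o["tool_pos"],o["ft_force"]-f0)
t[:2]-=ex*.04; robot.line_to(t,vel=.06); o=robot.observe(); print(o["tool_pos"],o["ft_force"]-f0,o["time"])
cv2.imwrite("pics/side1.png",robot.grab_frame("side"))
E
```

```text
True
[ 0.69549396 -0.10100426  0.24473649] [-0.01517024 -0.5336472   5.1641726 ] 5.4167
[ 0.69560439 -0.10101543  0.2447033 ] [-2.4982163  -1.0093554   6.70573486]
[ 0.65539273 -0.10173442  0.24469576] [-3.21520083 -0.62235228  8.3719604 ] 6.4833
```

View pics/side1.png

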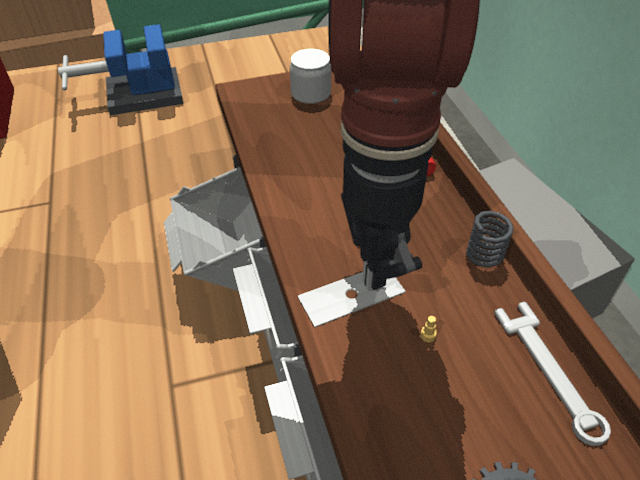

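The shim follows the fingertips: its hole is now at about (352,294) and its front end is near the edge at (307,307). I'll finish the slide.

```bash
python3 - <<'E'
from h import *
h0=cast("side",(352,294),.172)[0]; print("hole",h0)
t=np.array(robot.observe()["tool_pos"]); t[2]=.2440
d=(h0[:2]-O)@ex-.012; print("to go",d)
t[:2]-=ex*d; robot.line_to(t,vel=.06); o=robot.observe(); print(o["tool_pos"],o["ft_force"],o["time"])
t[2]+=.09; robot.line_to(t,vel=.15)
im=robot.grab_frame("side"); cv2.imwrite("pics/side2.png",im); tp=robot.grab_frame("top"); cv2.imwrite("pics/top2.png",tp)
u,v=np.array([0,0]);
E
```

```text
hole [ 0.62856657 -0.10781139  0.172     ]
to go 0.05860298774323147
[ 0.59717379 -0.10286321  0.2446833 ] [-0.17946251 -0.68421209  8.44494252] 7.6583
```

View pics/side2.png

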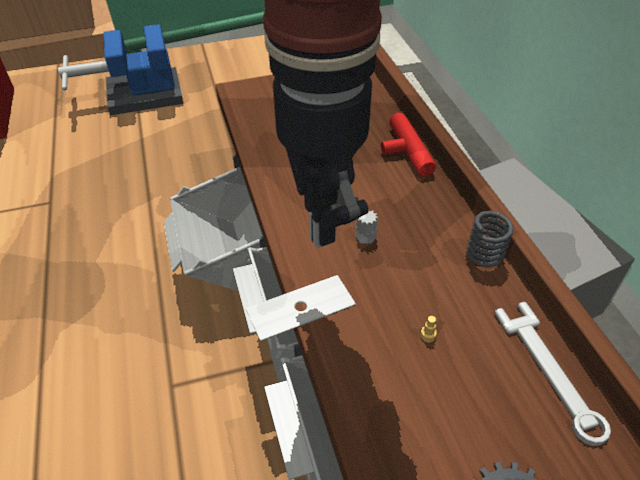

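The shim overhangs the edge: its hole is at (301,306), its back corners at (342,276) and (355,300), and its front-right corner at (262,339).

```bash
python3 - <<'E'
from h import *
P=cast("side",[(301,306),(342,276),(355,300),(262,339)],.172)[:,:2]; print(P)
E_=cast("side",[(219,85),(340,476),(308,378)],.17)[:,:2]
print("edge x in counter",(E_-O)@ex)
b=(P[1]+P[2])/2; d=P[3]-P[2]; a=np.arctan2(-d[1],-d[0]); u=np.array([np.cos(a),np.sin(a)]); m=(b-u*.055+P[0])/2
print("yaw",a,"mid",m,"counter",(m-O)@ex,(m-O)@ey,"end",m-.055*u)
az,el=np.radians([40,12]); z=[np.cos(el)*np.cos(az),np.cos(el)*np.sin(az),-np.sin(el)]
for s in(1,-1):
    r=tool(z,[0,0,s]); g=m-u*.055+u*.018; print(s,g,(g-O)@ex)
    for back in(.10,0): 
        p=at([*g,.172],r,.054+back); print(p,np.round(robot.ik(p,r),0) if robot.ik(p,r) is not None else None)
    p=at([*g,.26],r,.054); q=robot.ik(p,r);print("lift",q)
E
```

```text
[[ 0.57065821 -0.1082846 ]
 [ 0.62571256 -0.08010454]
 [ 0.62913547 -0.11661293]
 [ 0.52146367 -0.13828661]]
edge x in counter [ 0.00526367 -0.00365876 -0.00387001]
yaw 0.1986394672377597 mid [ 0.57208187 -0.1087484 ] counter 0.0141105139887556 -0.0589892417984895 end [ 0.51816339 -0.11960186]
1 [ 0.53580944 -0.11604982] -0.022277447310393498
[ 0.42041654 -0.21287596  0.2040184 ] [-73.  13. -25. 113.  65. -64.]
[ 0.495347   -0.15000184  0.18322723] [-60.   6. -31.  92.  75. -39.]
lift [-59.70441919  -1.55802607 -28.11219057 101.86158472  74.61194989
 -39.43814305]
-1 [ 0.53580944 -0.11604982] -0.022277447310393498
[ 0.42041654 -0.21287596  0.2040184 ] [-73.  13. -25. 113.  65. 116.]
[ 0.495347   -0.15000184  0.18322723] [-60.   6. -31.  92.  75. 141.]
lift [-59.70441919  -1.55802607 -28.11219057 101.86158472  74.61194989
 140.56185695]
```

```bash
python3 - <<'E'
from h import *
m=np.array([.5716,-.1085]); a=.19; u=np.array([np.cos(a),np.sin(a)]); g=m-u*.041
az,el=np.radians([40,12]); z=[np.cos(el)*np.cos(az),np.cos(el)*np.sin(az),-np.sin(el)]
r=tool(z,[0,0,1])
pa=at([*g,.172],r,.154); pg=at([*g,.172],r,.054)
up=pa+[0,0,.15]; print(robot.ik(up,r))
robot.set_gripper(.026)
robot.move_pose(up,r)
robot.line_to(pa,vel=.2)
print(robot.line_to(pg,vel=.08,guard=8)); o=robot.observe(); print(o["tool_pos"]-pg,o["ft_force"],o["time"])
cv2.imwrite("pics/side3.png",robot.grab_frame("side"))
E
```

```text
NoneTraceback (most recent call last):
  File "<stdin>", line 8, in <module>
plant.IKError: the arm cannot take that pose within its joint ranges
```

```bash
cat >> h.py <<'E'
def fw(az,el,s=1):
    a,e=np.radians([az,el]); return tool([np.cos(e)*np.cos(a),np.cos(e)*np.sin(a),-np.sin(e)],[0,0,s])
m=np.array([.5716,-.1085]); sa=.19; su=np.array([np.cos(sa),np.sin(sa)]); g=m-su*.041
E
python3 - <<'E'
from h import *
r=fw(40,12); pa=at([*g,.172],r,.134)
print(robot.observe()["q"],robot.observe()["tool_pos"])
for back in(.07,.1):
  p0=at([*g,.172],r,.054+back)
  for h in(0,.06,.10,.15):
    print(back,h,[ (el,None if (q:=robot.ik(p0+[0,0,h],fw(40,el))) is None else np.round(q)) for el in(12,35,60,85)])
E
```

```text
[-2.21212913e+01  7.59582131e+00  1.04432468e+01  9.29422843e+01
 -4.84979268e-03 -3.13110224e+01] [ 0.5967668  -0.10270324  0.33383337]
0.07 0 [(12, array([-69.,  12., -27., 109.,  67., -60.])), (35, array([-65., -12., -34.,  88.,  52., -24.])), (60, array([-55., -21., -33.,  80.,  30.,  -5.])), (85, array([-42., -17., -27.,  79.,   5.,   8.]))]
0.07 0.06 [(12, array([-69.,   6., -26., 116.,  67., -60.])), (35, array([-65., -15., -30.,  94.,  52., -24.])), (60, array([-55., -22., -28.,  86.,  30.,  -5.])), (85, array([-42., -17., -21.,  85.,   5.,   8.]))]
0.07 0.1 [(12, array([-69.,   3., -24., 120.,  67., -60.])), (35, array([-65., -16., -27.,  99.,  52., -24.])), (60, array([-55., -22., -24.,  91.,  30.,  -5.])), (85, array([-42., -17., -17.,  90.,   5.,   8.]))]
0.07 0.15 [(12, None), (35, array([-65., -16., -22., 104.,  52., -24.])), (60, array([-55., -21., -18.,  96.,  30.,  -5.])), (85, array([-42., -16., -11.,  95.,   5.,   8.]))]
0.1 0 [(12, array([-73.,  13., -25., 113.,  64., -64.])), (35, array([-68., -10., -32.,  92.,  51., -30.])), (60, array([-59., -21., -33.,  83.,  30., -10.])), (85, array([-46., -19., -28.,  81.,   5.,   4.]))]
0.1 0.06 [(12, array([-73.,   7., -24., 120.,  64., -64.])), (35, array([-68., -13., -28.,  99.,  51., -30.])), (60, array([-59., -22., -27.,  89.,  30., -10.])), (85, array([-46., -19., -22.,  87.,   5.,   4.]))]
0.1 0.1 [(12, None), (35, array([-68., -14., -25., 103.,  51., -30.])), (60, array([-59., -22., -23.,  94.,  30., -10.])), (85, array([-46., -19., -18.,  91.,   5.,   4.]))]
0.1 0.15 [(12, None), (35, array([-68., -15., -20., 109.,  51., -30.])), (60, array([-59., -21., -17.,  99.,  30., -10.])), (85, array([-46., -18., -11.,  96.,   5.,   4.]))]
```

```bash
python3 - <<'E'
from h import *
r=fw(40,12); p0=at([*g,.172],r,.134); pg=at([*g,.172],r,.054)
robot.move_pose(p0+[0,0,.15],fw(40,60))
robot.line_to(p0+[0,0,.06],vel=.06,rotation=r)
robot.line_to(p0,vel=.15)
print(robot.line_to(pg,vel=.06,guard=8)); o=robot.observe(); print(o["tool_pos"]-pg,o["ft_force"],o["gripper_width"],o["time"])
cv2.imwrite("pics/side3.png",robot.grab_frame("side"))
E
```

```text
False
[-5.34985383e-05 -1.95393772e-04  4.20647237e-05] [-0.14817929  0.36599892  0.0740849 ] 0.02605122434087041 13.375
```

View pics/side3.png

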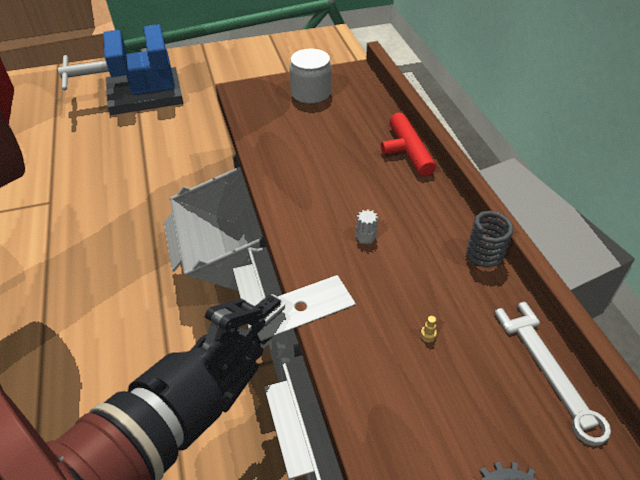

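The fingers straddle the overhanging end at about (272,310), without contact, and the shim has not moved (hole at (301,306)). I'll grip and lift.

```bash
python3 - <<'E'
from h import *
robot.set_gripper(.006); o=robot.observe(); print(o["gripper_width"],o["ft_force"])
robot.set_gripper(0); o=robot.observe(); print(o["gripper_width"],o["gripper_force"],o["ft_force"])
p=np.array(o["tool_pos"])
robot.line_to(p+[0,0,.09],vel=.08); robot.pause(.3); o=robot.observe(); print(o["gripper_width"],o["gripper_force"],o["ft_force"],o["time"],o["tool_pos"])
cv2.imwrite("pics/side4.png",robot.grab_frame("side"))
for d in(.515,): 
  for s in(1,-1):
    r=tool([0,0,-1],[s,0,0]); print(s,[robot.ik([d,.12,z],r) for z in(.33,.21)])
E
```

```text
0.006553035336990668 [-2.67714445  1.25050797  9.03305263]
0.00438839228365847 57.69044463057071 [-4.68339197  3.55448476 18.28568818]
0.0013345892809404603 57.974088191986084 [ 0.04448361  0.07541694 -1.14050327] 15.575 [ 0.49175055 -0.15101328  0.27535804]
1 [array([-1.07042994, -6.04956486, -3.71598479, 92.33358007,  0.        ,
       88.92957006]), array([ -1.07042994,  -6.34319665, -16.46333803,  79.87985862,
         0.        ,  88.92957006])]
-1 [array([ -1.07042994,  -6.04956486,  -3.71598479,  92.33358007,
         0.        , -91.07042994]), array([ -1.07042994,  -6.34319665, -16.46333803,  79.87985862,
         0.        , -91.07042994])]
```

View pics/side4.png

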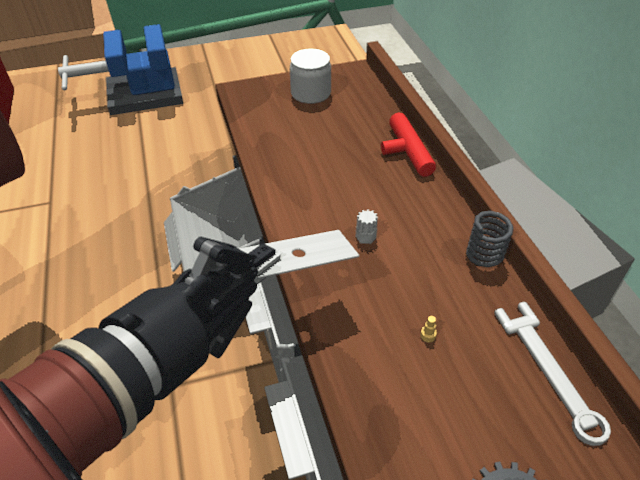

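The shim is held level, about 90 mm above the counter (hole at (299,253)), and both bystanders are untouched. Next I'll turn it to hang down over the open bin.

```bash
cat > plan.py <<'E'
from h import *
R0=Ro.from_euler("xyz",fw(40,12),degrees=True).as_matrix()
uf=R0.T@np.array([*su,0]); uf[1]=0; uf/=np.linalg.norm(uf)
mo=np.array([0,0,.054])+uf*.041      # shim centre in the tool frame
H=O-.022*ex+.17*ey                   # hinge
p1=np.array([.45,-.13,.36]); r1=fw(40,60)
def down(s):
    r=tool([0,0,-1],[s*ex[0],s*ex[1],0]); return r,Ro.from_euler("xyz",r,degrees=True).as_matrix()@mo
E
python3 - <<'E'
from plan import *
print("uf",uf,"hinge",H,robot.observe()["q"]); print(robot.ik(p1,r1))
for s in(1,-1):
    r,off=down(s); c=np.array([.513,H[1],.122]); t=c-off; print(s,off,t,robot.ik(t,r),robot.ik(t+[-.02,0,.15],r))
E
```

```text
uf [-0.49477669  0.          0.86902015] hinge [0.53219812 0.11961388] [-60.20430669  -1.5907493  -27.91389194 103.4972936   74.2974736
 -40.88204177]
[-47.6295104  -26.76626829 -20.93742619  94.46088969  29.97169658
   2.73668538]
1 [ 0.0003347  -0.02028308 -0.08962983] [0.5126653  0.13989696 0.21162983] [  1.1477342   -5.9039037  -15.88297436  80.02092934   0.
  90.20235384] [ 1.19406478 -8.11756993 -2.30613824 95.81143169  0.         90.24868442]
-1 [-0.0003347   0.02028308 -0.08962983] [0.5133347  0.09933079 0.21162983] [ -3.40000307  -7.43029236 -17.30076705  80.12952531   0.
 -94.34538343] [ -3.53971852  -9.65745292  -3.69831676  95.95913616   0.
 -94.48509888]
```

```bash
python3 - <<'E'
from plan import *
robot.line_to(p1,vel=.08,rotation=r1)
r,off=down(1); t=np.array([.513,H[1],.122])-off
robot.move_pose(t+[-.02,0,.15],r)
robot.line_to(t+[-.005,0,.08],vel=.15)
o=robot.observe(); print(o["gripper_width"],o["time"],o["ft_force"])
print(robot.line_to(t,vel=.06,guard=6)); o=robot.observe(); print(o["tool_pos"]-t,o["ft_force"],o["time"])
cv2.imwrite("pics/side5.png",robot.grab_frame("side"))
E
```

```text
0.0010396151220393448 19.1917 [ 0.4890522  -0.11448953 -0.86349832]
False
[2.01055318e-04 2.01348643e-05 4.53087153e-04] [-0.15845425 -0.27952409 -0.63504175] 20.675
```

View pics/side5.png

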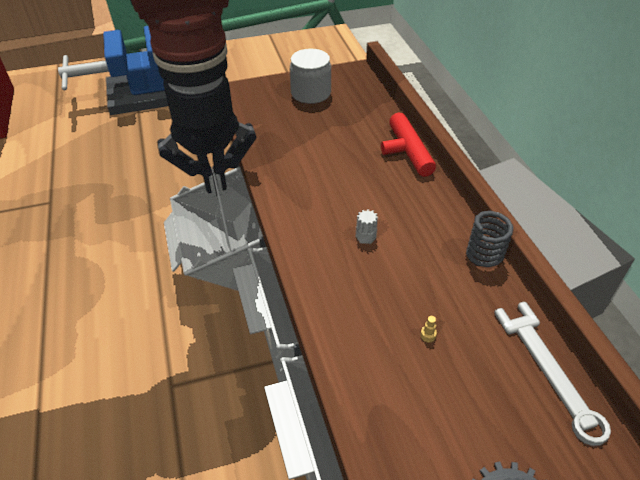

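The shim hangs from the fingers at (215,185) into the open bin, with no contact force. I'll release it and retreat.

```bash
python3 - <<'E'
from plan import *
robot.set_gripper(.022); robot.pause(.4)
p=np.array(robot.observe()["tool_pos"]); robot.line_to(p+[-.01,0,.12],vel=.12)
r=tool([0,0,-1],[-ey[0],-ey[1],0]); 
for s in(1,-1):
    rr=tool([0,0,-1],[s*ey[0],s*ey[1],0]); print(s,rr,robot.ik(at([.39,H[1],.25],rr,.073),rr))
robot.set_gripper(0)
print(robot.observe()["q"],robot.observe()["time"])
im=robot.grab_frame("side"); tp=robot.grab_frame("top")
cv2.imwrite("pics/s6.png",np.hstack([cv2.resize(im[130:310,120:320],(400,360)),cv2.resize(tp[220:400,160:360],(400,360))]))
E
```

```text
1 [-180.            0.         -179.05461964] [ -1.47305365 -27.73426451 -22.26867527  95.46558924   0.
  -2.41843401]
-1 [180.           0.           0.94538036] [ -1.47305365 -27.73426451 -22.26867527  95.46558924   0.
 177.58156599]
[ 1.17168236e+00 -7.22945701e+00 -4.67071727e+00  9.25827987e+01
  9.00165955e-04  9.02267929e+01] 22.95
```

View pics/s6.png

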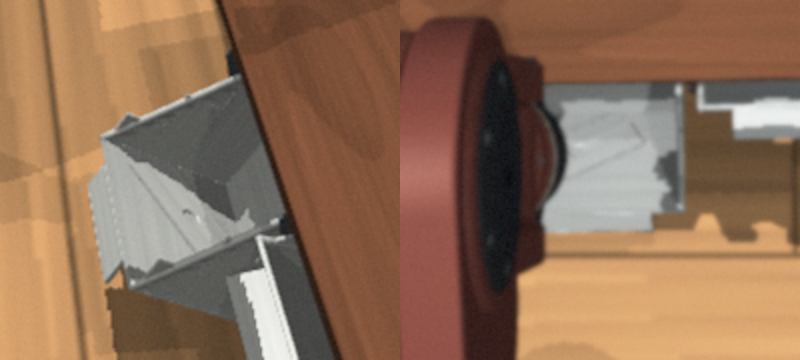

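The shim lies inside the bin on its front panel, with its hole at about (190,215) in the crop. Next I'll push the lip shut.

```bash
python3 - <<'E'
from plan import *
r=tool([0,0,-1],ey.tolist()+[0]); y=H[1]
robot.move_pose(at([.385,y,.25],r,.073),r)
robot.line_to(at([.385,y,.066],r,.073),vel=.2)
def rep(k):
    o=robot.observe(); print(k,o["tool_pos"],o["ft_force"],o["time"])
for x,z in((.44,.078),(.47,.095),(.512,.108)):
    rep(robot.line_to(at([x,y,z],r,.073),vel=.05,guard=22))
p=np.array(robot.observe()["tool_pos"])
cv2.imwrite("pics/s7.png",robot.grab_frame("side"))
robot.line_to([p[0]-.06,p[1],p[2]],vel=.15); robot.line_to([p[0]-.07,p[1],.33],vel=.2); rep(0)
robot.goto_joints([61.094,5.964,5.575,89.605,0,0])
im=robot.grab_frame("side"); tp=robot.grab_frame("top"); rep(0)
cv2.imwrite("pics/s8.png",np.hstack([cv2.resize(im[130:310,120:320],(400,360)),cv2.resize(tp[220:400,160:360],(400,360))]))
E
```

```text
True [0.42029616 0.11963611 0.14663963] [-4.28881306 -0.27766597  3.28261594] 26.3167
True [0.42151447 0.119747   0.14730567] [-3.04696207 -0.37388061  1.56360928] 26.6917
True [0.42263673 0.11985132 0.14750683] [-2.18470696 -0.31582192  2.38364777] 27.1833
0 [0.35257278 0.11984496 0.32895747] [ 0.12867978 -0.11871066 -0.67877693] 28.85
0 [0.17076094 0.57502851 0.30423605] [ 1.12797634  0.57593486 -0.48894937] 30.7333
```

View pics/s8.png

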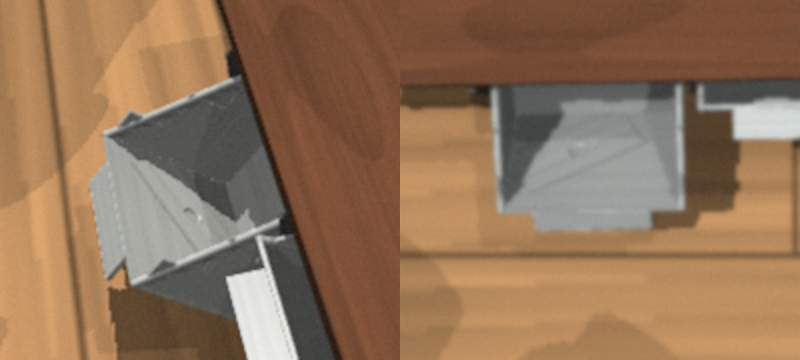

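The bin moved only slightly: the contact spike tripped the guard early. I'll push again, more slowly, with a higher guard and the tips lower.

```bash
python3 - <<'E'
from plan import *
r=tool([0,0,-1],ey.tolist()+[0]); y=H[1]
robot.move_pose(at([.385,y,.2],r,.073),r)
robot.line_to(at([.385,y,.058],r,.073),vel=.25)
def rep(k):
    o=robot.observe(); print(k,o["tool_pos"],o["ft_force"],o["time"])
rep(robot.line_to(at([.412,y,.06],r,.073),vel=.06,guard=35))
for x,z in((.435,.07),(.465,.088),(.490,.1),(.504,.105)):
    rep(robot.line_to(at([x,y,z],r,.073),vel=.03,guard=35))
cv2.imwrite("pics/s9.png",robot.grab_frame("side"))
E
```

```text
False [0.41204426 0.11961262 0.13331006] [-0.05854868 -1.06348735 -0.16514537] 33.8833
True [0.4233017  0.11976521 0.1389186 ] [-4.17903785  0.5772153   2.95649458] 34.4833
True [0.42645794 0.11992061 0.14178512] [-4.18067453 -0.31022044  1.96971189] 35.1083
True [0.42994505 0.1200722  0.14469879] [-4.38522896 -0.36438442  3.46832526] 35.875
True [0.43360442 0.12022126 0.14761476] [-3.47496202 -0.3831049   4.22096265] 36.6917
```

```bash
python3 - <<'E'
from plan import *
o=robot.observe(); p=np.array(o["tool_pos"])
def lip(th): c,s=np.cos(th),np.sin(th); return np.array([H[0]-.025*c-.113*s, .02-.025*s+.113*c])
from scipy.optimize import brentq
th0=brentq(lambda t:lip(t)[0]-.011-p[0],0,1.0); off=np.array([p[0],p[2]])-lip(th0); print("tilt",th0,off)
for th in np.linspace(th0,-.03,9)[1:]:
    x,z=lip(th)+off; k=robot.line_to([x,p[1],z],vel=.03,guard=45); o=robot.observe()
    print(round(th,2),k,o["tool_pos"]-[x,p[1],z],np.round(o["ft_force"],1),round(o["time"],2))
E
```

```text
tilt 0.6410824399316672 [-0.011       0.05178828]
0.56 False [-1.30200598e-04  6.88989393e-05  2.86685570e-05] [-5.9  0.2  5.1] 37.23
0.47 False [-0.00012666  0.0001287   0.00011779] [-4.6  0.8  5.8] 37.7
0.39 False [6.36690262e-06 1.50374072e-04 8.29817061e-05] [-3.8  1.   3.7] 38.17
0.31 False [ 2.96134734e-04 -6.77908809e-05 -1.77629982e-04] [-0.7 -0.5  0.1] 38.65
0.22 False [ 3.81700569e-04 -8.41644562e-05  1.16615125e-04] [-0.2  0.2  0.2] 39.12
0.14 False [ 2.96616021e-04 -4.82693835e-05  9.70599621e-05] [ 0.  -0.3  0.2] 39.6
0.05 False [ 2.65349473e-04 -6.41367279e-05  4.55070990e-05] [ 0.2 -0.6  0.4] 40.08
-0.03 False [-2.46672217e-04  8.01538262e-05 -7.78320894e-05] [-4.8  0.4  2. ] 40.55
```

```bash
python3 - <<'E'
from plan import *
p=np.array(robot.observe()["tool_pos"])
for i in range(3):
    k=robot.line_to(p+[.003*(i+1),0,0],vel=.01,guard=20); o=robot.observe(); print(k,o["tool_pos"],np.round(o["ft_force"],1),o["time"])
    if k: break
robot.line_to(np.array(o["tool_pos"])-[.06,0,0],vel=.12); 
q=np.array(robot.observe()["tool_pos"]); q[2]=.33; robot.line_to(q,vel=.2)
robot.goto_joints([61.094,5.964,5.575,89.605,0,0])
im=robot.grab_frame("side"); tp=robot.grab_frame("top"); print(robot.observe()["time"])
cv2.imwrite("pics/top9.png",tp); cv2.imwrite("pics/side9.png",im)
cv2.imwrite("pics/s10.png",np.hstack([cv2.resize(im[130:430,120:320],(300,450)),cv2.resize(tp[220:320,190:410],(500,227))[[min(i,226) for i in range(450)]]]))
E
```

```text
False [0.49990304 0.12041848 0.18523866] [-18.5  -0.7  12.2] 40.975
False [0.50050805 0.12047241 0.18509027] [-33.9  -2.7  20.2] 41.425
False [0.50110029 0.12051759 0.18495382] [-47.2  -3.4  29.6] 41.875
45.475
```

View pics/s10.png

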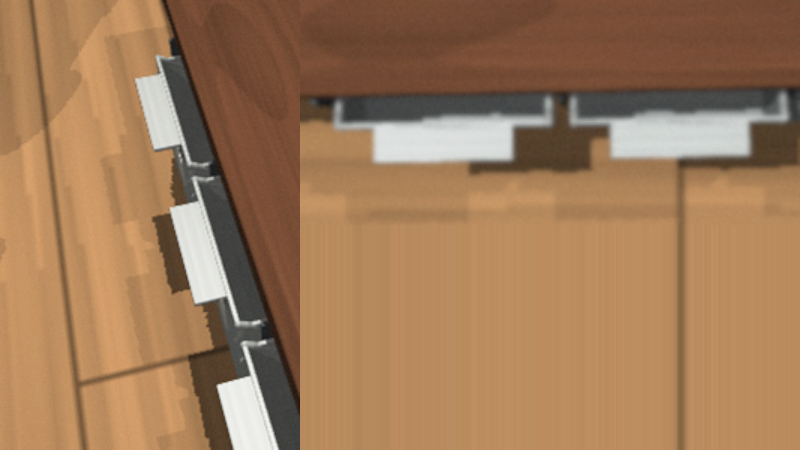

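The open bin now sits in line with its shut neighbours (lip at about (443,142) in the crop, next to (680,138)). A hard end stop was felt, and the arm is clear.

```bash
python3 -c "
from plant import robot
print(robot.job_done())"
```

```text
the job is handed in; nothing more can be done
None
```

I handed the job in at about 45 s: the shim was slid over the edge, lifted and dropped into the open bin, and the bin was pushed shut to its end stop. The two bystanders were not touched; I have no verdict from the judge, and the shim can't be seen in the shut bin.

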